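Gauge a steam pipe end with radius leaves

TASK

Find which of the three steel radius leaves on the white board fits the brass pipe end that stands alone near the board: flat on the counter, touch leaves to the side of the pipe until one sits fully home without rocking or gap. Press the fitting leaf home with a gentle steady push of about 8 N for two seconds, never shoving against any pipe with more than about 20 N, then let it go and leave it lying snug against the pipe. Leave the other two leaves lying flat on the board, not hanging over it by half, and the basket, cup and bottle undisturbed.

Things in the scene. Friction and masses are not known exactly. Their poses are not given: they have to be found in the camera images.
- board: White plastic chopping board fixed to the counter, 310 x 180 x 10 mm, long side along its x. Origin: centre of its underside, on the counter top (z = 0). The leaves start on its top, side by side along its x.
- leaf_small: The small radius leaf: loose dark steel plate 6 mm thick, 49 mm wide at the horns, 0.11-0.23 kg, hollow arc of 26 mm radius in front, rounded tail. Upright wooden grip bar on it: 14 mm thick (leaf x), 36 mm long (leaf y), 6 to 42 mm above the underside. Origin: underside below the bar's middle; z up, x to the hollow arc. Horns end 75 mm ahead of it, tail 45 mm behind.
- leaf_small_arc (a point): Centre of the small leaf's 100 degree hollow arc: 92 mm ahead of the leaf's origin, 3 mm above its underside; the bottom of the hollow is 66 mm ahead of the origin. If this leaf fits and is fully home, this point is on the pipe's axis. At the start the hollow faces about -y.
- leaf_middle: The middle radius leaf: loose dark steel plate 6 mm thick, 57 mm wide at the horns, 0.11-0.23 kg, hollow arc of 31 mm radius in front, rounded tail. Upright wooden grip bar on it: 14 mm thick (leaf x), 36 mm long (leaf y), 6 to 42 mm above the underside. Origin: underside below the bar's middle; z up, x to the hollow arc. Horns end 77 mm ahead of it, tail 45 mm behind.
- leaf_middle_arc (a point): Centre of the middle leaf's 100 degree hollow arc: 97 mm ahead of the leaf's origin, 3 mm above its underside; the bottom of the hollow is 66 mm ahead of the origin. If this leaf fits and is fully home, this point is on the pipe's axis. At the start the hollow faces about -y.
- leaf_large: The large radius leaf: loose dark steel plate 6 mm thick, 64 mm wide at the horns, 0.11-0.23 kg, hollow arc of 36 mm radius in front, rounded tail. Upright wooden grip bar on it: 14 mm thick (leaf x), 36 mm long (leaf y), 6 to 42 mm above the underside. Origin: underside below the bar's middle; z up, x to the hollow arc. Horns end 79 mm ahead of it, tail 45 mm behind.
- leaf_large_arc (a point): Centre of the large leaf's 100 degree hollow arc: 102 mm ahead of the leaf's origin, 3 mm above its underside; the bottom of the hollow is 66 mm ahead of the origin. If this leaf fits and is fully home, this point is on the pipe's axis. At the start the hollow faces about -y.
- pipe_a: One of three upright brass pipe ends fixed rigidly in the counter, 40 mm high, with a flush black rubber plug. Their outer radii are 26, 31 and 36 mm, one each; which this has is not told: find it by touch. Origin: on its axis at the counter top. The one to gauge stands alone near the board (y -0.19 to -0.03); the other two are far right (y below -0.27).
- pipe_b: One of three upright brass pipe ends fixed rigidly in the counter, 40 mm high, with a flush black rubber plug. Their outer radii are 26, 31 and 36 mm, one each; which this has is not told: find it by touch. Origin: on its axis at the counter top. The one to gauge stands alone near the board (y -0.19 to -0.03); the other two are far right (y below -0.27).
- pipe_c: One of three upright brass pipe ends fixed rigidly in the counter, 40 mm high, with a flush black rubber plug. Their outer radii are 26, 31 and 36 mm, one each; which this has is not told: find it by touch. Origin: on its axis at the counter top. The one to gauge stands alone near the board (y -0.19 to -0.03); the other two are far right (y below -0.27).
- basket: Bystander: round bamboo steamer basket, 150 mm across, 65 mm high, loose. Origin: centre of its underside.
- teacup: Bystander: white teacup, 72 mm across, 55 mm high, loose. Origin: centre of its underside.
- sauce: Bystander: amber sauce bottle, 60 mm across, 150 mm high, loose. Origin: centre of its underside.
Mind the look-alikes: they are no part of the job. What is shaped like the leaf_small but blue, green or turquoise is not meant.

How it is judged:
On the way:
1. the fitting leaf, flat on the counter (or within 6 mm of it), is held fully home against the lone pipe (arc centre within 2 mm of the pipe's axis) with a push of 3 to 18 N for 1 s (((angle between leaf_small's own z axis and vertical below 0.06 rad and height (world z) of leaf_small below 0.006 m and ((world y of pipe_a above -0.25 m and horizontal distance between leaf_small_arc and pipe_a below 0.002 m and contact force between leaf_small and pipe_a between 3 and 18 N) or (world y of pipe_b above -0.25 m and horizontal distance between leaf_small_arc and pipe_b below 0.002 m and contact force between leaf_small and pipe_b between 3 and 18 N) or (world y of pipe_c above -0.25 m and horizontal distance between leaf_small_arc and pipe_c below 0.002 m and contact force between leaf_small and pipe_c between 3 and 18 N))) or (angle between leaf_middle's own z axis and vertical below 0.06 rad and height (world z) of leaf_middle below 0.006 m and ((world y of pipe_a above -0.25 m and horizontal distance between leaf_middle_arc and pipe_a below 0.002 m and contact force between leaf_middle and pipe_a between 3 and 18 N) or (world y of pipe_b above -0.25 m and horizontal distance between leaf_middle_arc and pipe_b below 0.002 m and contact force between leaf_middle and pipe_b between 3 and 18 N) or (world y of pipe_c above -0.25 m and horizontal distance between leaf_middle_arc and pipe_c below 0.002 m and contact force between leaf_middle and pipe_c between 3 and 18 N))) or (angle between leaf_large's own z axis and vertical below 0.06 rad and height (world z) of leaf_large below 0.006 m and ((world y of pipe_a above -0.25 m and horizontal distance between leaf_large_arc and pipe_a below 0.002 m and contact force between leaf_large and pipe_a between 3 and 18 N) or (world y of pipe_b above -0.25 m and horizontal distance between leaf_large_arc and pipe_b below 0.002 m and contact force between leaf_large and pipe_b between 3 and 18 N) or (world y of pipe_c above -0.25 m and horizontal distance between leaf_large_arc and pipe_c below 0.002 m and contact force between leaf_large and pipe_c between 3 and 18 N))))), for 1 s.
At the end, for the whole second after the job is handed in: the leaf whose radius is that of the lone pipe lies flat on the counter, its arc centre within 3 mm of the pipe's axis; the other two leaves lie flat on the board with their origins over it (within 10 mm at its long edges); all at rest and released (((angle between each of leaf_small, leaf_middle, leaf_large's own z axis and vertical below 0.06 rad and height (world z) of leaf_small below 0.006 m and ((world y of pipe_a above -0.25 m and horizontal distance between leaf_small_arc and pipe_a below 0.003 m) or (world y of pipe_b above -0.25 m and horizontal distance between leaf_small_arc and pipe_b below 0.003 m) or (world y of pipe_c above -0.25 m and horizontal distance between leaf_small_arc and pipe_c below 0.003 m)) and x of leaf_middle in the frame of board between -0.155 and 0.155 m and y of leaf_middle in the frame of board between -0.1 and 0.1 m and height (world z) of leaf_middle between 0.006 and 0.016 m and x of leaf_large in the frame of board between -0.155 and 0.155 m and y of leaf_large in the frame of board between -0.1 and 0.1 m and height (world z) of leaf_large between 0.006 and 0.016 m and linear speed of each of leaf_small, leaf_middle, leaf_large below 0.02 m/s) or (angle between each of leaf_middle, leaf_small, leaf_large's own z axis and vertical below 0.06 rad and height (world z) of leaf_middle below 0.006 m and ((world y of pipe_a above -0.25 m and horizontal distance between leaf_middle_arc and pipe_a below 0.003 m) or (world y of pipe_b above -0.25 m and horizontal distance between leaf_middle_arc and pipe_b below 0.003 m) or (world y of pipe_c above -0.25 m and horizontal distance between leaf_middle_arc and pipe_c below 0.003 m)) and x of leaf_small in the frame of board between -0.155 and 0.155 m and y of leaf_small in the frame of board between -0.1 and 0.1 m and height (world z) of leaf_small between 0.006 and 0.016 m and x of leaf_large in the frame of board between -0.155 and 0.155 m and y of leaf_large in the frame of board between -0.1 and 0.1 m and height (world z) of leaf_large between 0.006 and 0.016 m and linear speed of each of leaf_small, leaf_middle, leaf_large below 0.02 m/s) or (angle between each of leaf_large, leaf_small, leaf_middle's own z axis and vertical below 0.06 rad and height (world z) of leaf_large below 0.006 m and ((world y of pipe_a above -0.25 m and horizontal distance between leaf_large_arc and pipe_a below 0.003 m) or (world y of pipe_b above -0.25 m and horizontal distance between leaf_large_arc and pipe_b below 0.003 m) or (world y of pipe_c above -0.25 m and horizontal distance between leaf_large_arc and pipe_c below 0.003 m)) and x of leaf_small in the frame of board between -0.155 and 0.155 m and y of leaf_small in the frame of board between -0.1 and 0.1 m and height (world z) of leaf_small between 0.006 and 0.016 m and x of leaf_middle in the frame of board between -0.155 and 0.155 m and y of leaf_middle in the frame of board between -0.1 and 0.1 m and height (world z) of leaf_middle between 0.006 and 0.016 m and linear speed of each of leaf_small, leaf_middle, leaf_large below 0.02 m/s))); the robot touches nothing.
It fails at once if a pipe is pushed with more than 25 N (contact force between any of pipe_a, pipe_b, pipe_c and anything else above 25 N).
It fails at once if basket, cup or bottle moved by more than 20 mm or tipped (distance of any of basket, teacup, sauce from where it was at the start of the episode above 0.02 m or angle between any of basket, teacup, sauce's own z axis and vertical above 0.3 rad).
It also fails if it takes over 72 s, if anything falls off the work surface, if the arm or the gripper's body presses on something with over 40 N, if the wrist force passes 120 N, or if a joint passes its speed limit or range.

ROBOT

A 6-joint arm with a two-finger parallel gripper is mounted at the origin on the work surface. World frame = base frame: x ahead of the robot, y to its left, z up, the work surface at z = 0. Lengths are in m, angles in rad, forces in N, time in s.
With the tool pointing down it reaches from about 0.275 to 0.75 m from the base axis. Payload 10.2 kg.
Tool frame: the origin (TCP) lies midway between the tips of the shut fingers; the grasp point (between the pads) lies 19 mm behind it; z points along the fingers, x is the direction in which the jaws open and shut, and the axes are right-handed (so a half turn about z gives the same grasp; the last joint's range is limited). The gripper opens to 85 mm and grips with 20 to 120 N. Pads are 22 mm wide; open, the fingers measure 114 mm over their backs; the gripper's body (76 mm by 85 mm) begins 54 mm behind the grasp point. The pads swing forward as they close: fully open they stand 13 mm farther back than shut.
Start: joints at [0.907, 0.313, 1.498, -0, 1.331, -0.223], TCP at [0.224, 0.475, 0.231] pointing down, gripper open.
Joint ranges: [-2.94, 2.94], [-0.97, 2.17], [0.19, 2.56], [-1.23, 4.37], [0.02, 3.11], [-2.88, 2.88]. Speed limits (rad/s): [2.39, 2.39, 3.01, 3.14, 3.14, 3.14].

INTERFACE

Orientations are given as a unit quaternion [w, x, y, z].
In Python, from plant import robot, viewer, workorder gives the robot as it stands. The module is installed in compiled form; this text tells all that it offers.
- The arm moves only by the shell command python3 -m creep 'ROWS' [OPENING]. ROWS is JSON, a list of rows, each a list of 6 numbers: the shift along the tool's x, y, z in m, then the turn, a rotation vector about the tool's x, y, z in rad. A call has exactly 8 rows; each row shifts and turns the commanded pose from where the row before left it, along the tool's axes as they then stand; what a row does not reach is not made up. A row lasts 1/8 s, in which the tool goes at most 62.5 mm and 10.7 degrees, less where a joint would pass 70% of its speed; a pose out of reach is approached as far as the arm can. A call with a gripper value outside its range is refused whole. OPENING is the closure, from 0 (fully open) to 1 (shut), set as the call begins (- or left out, the last holds). The fingers move at their own pace and stop on an object; the grip force is fixed at half the most. Time passes only in rows, so rows that do not move let the fingers close, or fill a call up. It gives the time, the measured TCP pose, the force and the opening at its end, in the units of the state.
- robot.get_state(): the state, without advancing time (a new reading comes with each control period).
- viewer.camera(name): name is "scene" or "side" or "wrist"; returns a dict with "img" (384x512x3 uint8, red, green, blue), "K" (3x3 intrinsics, pixels), "k1" (the pictures are not rectified: a ray, as slopes to the right and down, at radius r is drawn at 1 + k1 r^2 times it, then the intrinsics apply), "eye" and "rotation" of the camera in the world. Camera axes: x right, y down, z forward; pixel columns grow to the right and rows downward; lengths in m; the calibration is good to about 2 mm. A picture is of the moment at which its call begins. There is no depth.
- workorder.finish_job(): hands the job in, once; it reports no verdict.
The state is a dict: "time": time; "joint_positions": joint angles; "joint_velocities": joint speeds; "effort": joint torques, N m; "tool_pos": TCP position; "orientation": TCP orientation; "wrist_force": force on the tool from outside, world axes, zero at the start; "wrist_torque": the same for the moment, N m; "grip_width": finger opening in m.
Only numpy, scipy, OpenCV 4.12 (cv2) and the standard library are available. Lean on these libraries where they do the work, as an engineer would, in place of code of your own. Each camera call takes 0.05 s, during which the arm holds its last target. There are 200 camera calls.

## Working session

There is one attempt and no reset: what is moved stays moved. The work goes in short steps, Python scripts to look and compute and a shell command to move; the robot and the scene stay as the last step left them, time stands still between calls to the robot, and variables do not carry over. Pictures are saved under pics/ and viewed, about 8 in all and at most 12, crops included, and the job is handed in when it is done.

```bash
ls; mkdir -p pics
cat > h.py <<'E'
import numpy as np, cv2
from plant import robot, viewer, workorder
def shot(name,fn=None):
    c=viewer.camera(name)
    if fn: cv2.imwrite('pics/'+fn,c['img'][:,:,::-1])
    np.save('pics/%s.npy'%(fn or name),c,allow_pickle=True)
    return c
def load(fn): return np.load('pics/%s.npy'%fn,allow_pickle=True).item()
def ray(c,uv):
    K=np.array(c['K']);D=np.array([c['k1'],0,0,0,0.])
    p=cv2.undistortPoints(np.array(uv,float).reshape(-1,1,2),K,D).reshape(-1,2)
    return np.c_[p,np.ones(len(p))]@np.array(c['rotation']).T
def onz(c,uv,z):
    d=ray(c,uv);e=np.array(c['eye']);return e+d*((z-e[2])/d[:,2])[:,None]
def proj(c,P):
    R=np.array(c['rotation']);q=(np.atleast_2d(P)-np.array(c['eye']))@R
    s=q[:,:2]/q[:,2:];s=s*(1+c['k1']*(s**2).sum(1))[:,None]
    K=np.array(c['K']);return s*[K[0,0],K[1,1]]+[K[0,2],K[1,2]]
E
python3 - <<'E'
from h import *
ims=[]
for n in ('scene','side','wrist'):
    c=shot(n,n+'0.png'); print(n,np.round(c['eye'],3),np.round(c['rotation'],3).tolist(),np.round(c['K'],1).tolist(),c['k1'])
print(robot.get_state())
E
```

```text
pics
scene [0.837 0.586 0.998] [-0.065, 0.204, 0.938, -0.271] [[380.0, 0.0, 260.3], [0.0, 380.0, 191.5], [0.0, 0.0, 1.0]] -0.06023975452818955
side [ 0.382 -0.766  0.716] [-0.429, 0.896, -0.099, 0.06] [[383.7, 0.0, 252.1], [0.0, 383.7, 194.7], [0.0, 0.0, 1.0]] -0.10694666148314137
wrist [0.15  0.51  0.374] [0.137, 0.833, 0.529, 0.086] [[300.7, 0.0, 255.3], [0.0, 300.7, 198.0], [0.0, 0.0, 1.0]] 0.011719321907517139
{'time': 0.15, 'joint_positions': array([ 9.06633355e-01,  3.13302801e-01,  1.49827222e+00,  2.18914312e-06,
        1.33099152e+00, -2.23407488e-01]), 'joint_velocities': array([ 0.00069442, -0.0018137 , -0.00133878,  0.00055306,  0.00034277,
        0.00060195]), 'effort': array([ 2.97501530e-03, -4.12367892e+01, -2.59795940e+01, -5.48205185e-05,
        3.26436297e-03, -2.83548715e-06]), 'tool_pos': array([0.22386679, 0.47466017, 0.23087246]), 'orientation': array([ 1.62126630e-04,  8.44577705e-01,  5.35432780e-01, -4.59158274e-04]), 'wrist_force': array([0.29949298, 0.39523545, 0.32355962]), 'wrist_torque': array([ 0.00498311, -0.04787632, -0.01396549]), 'grip_width': 0.08565055730751804}
```

View pics/scene0.png

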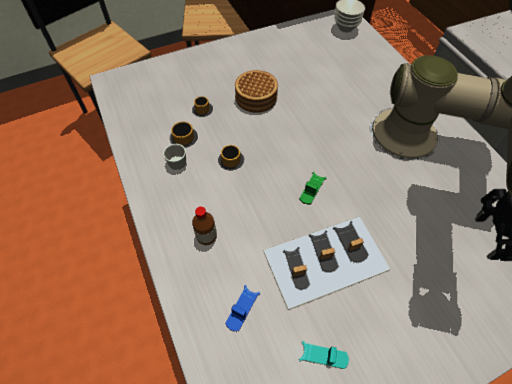

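View pics/side0.png

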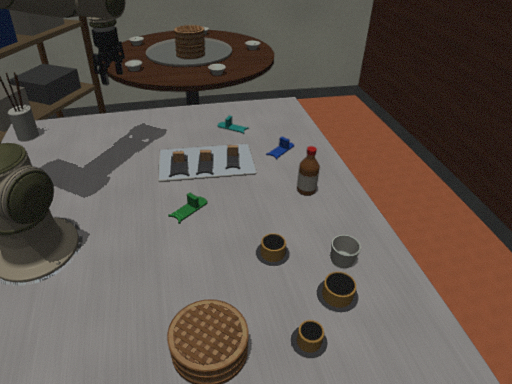

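The scene view shows the three dark leaves on the white board at about (297,268), (323,252) and (352,242). The lone pipe is at (231,157) and the other two pipes at (182,132) and (202,104). Look-alikes are green at (313,188), blue at (242,308) and turquoise at (325,355); the basket is at (256,90), cup at (175,156) and bottle at (204,225).

I take the dark ones on the board, checked in one close crop.

```bash
cat > m.py <<'E'
from h import *
cs,cd=load('scene0.png'),load('side0.png')
def tri(a,b):
    d1=ray(cs,[a])[0];d2=ray(cd,[b])[0];e1=np.array(cs['eye']);e2=np.array(cd['eye'])
    t=np.linalg.lstsq(np.c_[d1,-d2],e2-e1,rcond=None)[0]
    return (e1+d1*t[0]+e2+d2*t[1])/2,np.linalg.norm(e1+d1*t[0]-e2-d2*t[1])
def blobs(c,box,kind):
    x0,y0,x1,y1=box;im=c['img'];h=cv2.cvtColor(im,cv2.COLOR_RGB2HSV)
    if kind=='wood': m=cv2.inRange(h,(5,90,60),(25,255,255))
    if kind=='dark': m=cv2.inRange(h,(0,0,0),(180,255,95))
    if kind=='plug': m=cv2.inRange(h,(0,0,0),(180,255,45))
    z=np.zeros_like(m);z[y0:y1,x0:x1]=m[y0:y1,x0:x1]
    n,l,s,ce=cv2.connectedComponentsWithStats(z)
    return [(np.round(ce[i],1).tolist(),s[i].tolist()) for i in range(1,n) if s[i,4]>12]
if __name__=='__main__':
    print('scene wood',blobs(cs,(262,215,395,310),'wood'));print('side wood',blobs(cd,(155,140,260,185),'wood'))
    print('scene plug',blobs(cs,(160,90,250,175),'plug'));print('side plug',blobs(cd,(250,225,365,360),'plug'))
    a=cs['img'][215:310,262:392];b=cd['img'][140:185,155:260];d=cs['img'][140:172,215:250];e=cd['img'][225:270,250:300]
    a=cv2.resize(a,None,fx=4,fy=4,interpolation=2);b=cv2.resize(b,(420,180),interpolation=2)
    d=cv2.resize(d,None,fx=6,fy=6,interpolation=2);e=cv2.resize(e,None,fx=4,fy=4,interpolation=2)
    o=np.zeros((590,800,3),np.uint8)
    for q,(y,x) in ((a,(0,0)),(b,(400,0)),(d,(0,560)),(e,(400,560))): o[y:y+q.shape[0],x:x+q.shape[1]]=q
    cv2.imwrite('pics/crop1.png',o[:,:,::-1])
E
python3 m.py
```

```text
scene wood [([356.2, 241.7], [350, 238, 13, 8, 65]), ([327.5, 250.9], [321, 248, 14, 7, 70]), ([299.1, 268.2], [293, 265, 14, 8, 74])]
side wood [([231.8, 146.4], [228, 145, 9, 3, 19]), ([205.3, 154.6], [200, 150, 11, 11, 59]), ([176.9, 155.0], [173, 152, 11, 10, 42]), ([181.3, 158.1], [180, 155, 4, 7, 16])]
scene plug [([242.3, 99.8], [236, 92, 14, 14, 64]), ([200.8, 100.9], [196, 98, 11, 7, 62]), ([243.3, 107.3], [237, 102, 13, 10, 24]), ([199.8, 113.3], [194, 110, 14, 6, 32]), ([181.5, 128.9], [173, 123, 18, 13, 182]), ([172.9, 139.6], [172, 136, 4, 7, 15]), ([187.7, 143.7], [183, 140, 10, 7, 21]), ([230.0, 151.9], [223, 146, 15, 12, 143]), ([227.3, 166.0], [220, 160, 19, 10, 48])]
side plug [([273.1, 241.6], [264, 235, 20, 14, 229]), ([284.9, 251.4], [284, 248, 3, 8, 14]), ([339.9, 283.6], [327, 273, 27, 22, 452]), ([311.0, 330.5], [301, 322, 21, 18, 290])]
```

View pics/crop1.png

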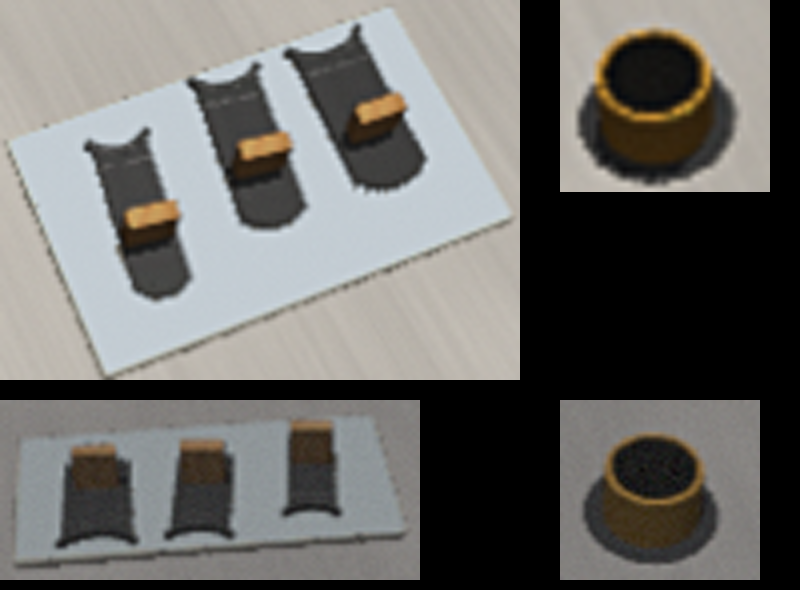

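```bash
python3 - <<'E'
s=open('h.py').read().replace("    return c\n","    return c\n",1)
s=s.replace("np.array(c['rotation'])","RM(c)").replace("def ray","from scipy.spatial.transform import Rotation as Ro\ndef RM(c): return Ro.from_quat(np.array(c['rotation'])[[1,2,3,0]]).as_matrix()\ndef ray")
open('h.py','w').write(s)
E
python3 - <<'E'
from m import *
for n,a,b in (('small',(299.6,268.1),(232.6,146.1)),('mid',(327.6,251.1),(205.4,151.1)),('large',(356.9,241.9),(178.1,152.8)),('pipe lone',(230.,151.9),(273.1,241.6)),('p2',(181.5,128.9),(339.9,283.6)),('p3',(200.8,100.9),(311,330.5)),('board c1',(5/4+262,145/4+215),(394/4+155,415/4+140-100+35/1*0)) ):
    p,e=tri(a,b);print(n,np.round(p,4),round(e,4))
P=np.array(tri((230.,151.9),(273.1,241.6))[0])
for c,w in ((cs,19.5),(cd,24.7)):
    d=np.linalg.norm(P-c['eye']);u=ray(c,[[c['K'][0][2],c['K'][1][2]]])[0];z=(P-np.array(c['eye']))@(RM(c)[:,2]);print('r',w/2*z/c['K'][0][0])
# board corners on z=.01
for q in ((8,142),(107,377),(512,217),(395,7)): print(np.round(onz(cs,[(q[0]/4+262-.4,q[1]/4+215-.4)],.01),4))
# horns/edges scene crop: horn tips L,R per leaf on z=.016 ; tail
for n,qs in (('s',((86,147),(149,131),(160,298))),('m',((191,82),(258,67),(270,228))),('l',((287,52),(357,28),(385,188)))):
    w=onz(cs,[(q[0]/4+262-.4,q[1]/4+215-.4) for q in qs],.016);print(n,np.round(w[:,:2],4).tolist(),np.linalg.norm(w[0]-w[1]))
    m=(w[0]+w[1])/2-w[2];print(' heading',np.degrees(np.arctan2(m[1],m[0])))
print(np.round(proj(cs,[P])),Ro.from_quat(robot.get_state()['orientation'][[1,2,3,0]]).as_matrix().round(3))
E
```

```text
small [0.5825 0.3035 0.05  ] 0.0009
mid [0.4907 0.292  0.0491] 0.0008
large [0.4031 0.3017 0.0479] 0.0014
pipe lone [ 0.5991 -0.1372  0.0399] 0.0006
p2 [ 0.7098 -0.2943  0.0399] 0.0008
p3 [ 0.6066 -0.3913  0.0402] 0.0007
board c1 [0.6472 0.2381 0.0888] 0.0194
r 0.031129338484044828
r 0.030254308181714748
[[0.6385 0.2024 0.01  ]]
[[0.6497 0.3784 0.01  ]]
[[0.3459 0.3982 0.01  ]]
[[0.3306 0.2238 0.01  ]]
s [[0.5918, 0.2307], [0.5462, 0.2382], [0.5954, 0.3477]] 0.046299570971485376
 heading -103.12393231106397
m [[0.501, 0.217], [0.4512, 0.2266], [0.5046, 0.3359]] 0.050726594163053966
 heading -103.99733193358023
l [[0.4259, 0.2248], [0.3688, 0.2293], [0.4174, 0.3442]] 0.05723799532539276
 heading -99.70617942748825
[[230. 152.]] [[ 0.427  0.904 -0.001]
 [ 0.904 -0.427 -0.001]
 [-0.001 -0.    -1.   ]]
```

```bash
python3 -m creep '[[-0.0086,0.053,0,0,0,0],[-0.0086,0.053,0,0,0,0],[-0.0086,0.053,0,0,0,0],[-0.0086,0.053,0,0,0,0],[-0.0086,0.053,0,0,0,0],[-0.0086,0.053,0,0,0,0],[0,0,0,0,0,-0.105],[0,0,0,0,0,-0.105]]' 0.2
python3 - <<'E'
from m import *
c=shot('wrist','w1.png'); s=robot.get_state();print(s['time'],s['tool_pos'],s['wrist_force'],c['eye'])
print('bottle',onz(cs,[(205,240)],0.0),'green',onz(cs,[(313,190)],0.01))
for p in ([.4907,.292,.049],[.5825,.3035,.05],[.4031,.3017,.048]): print(proj(c,p))
E
```

```text
time: 1.15
tool_pos: [0.49, 0.2919, 0.2308]
orientation: [-0.0, 0.783, 0.622, -0.0]
wrist_force: [-0.6, 0.7, 1.0]
grip_width: 0.0683
1.2 [0.48973095 0.29212736 0.230854  ] [-0.46720514 -0.30432806 -0.18122744] [0.41001461 0.31085595 0.37368223]
bottle [[ 7.76891164e-01  1.00501609e-01 -1.11022302e-16]] green [[0.41456396 0.08370819 0.01      ]]
[[255.51721411 175.68560967]]
[[282.13807436 246.21634688]]
[[245.39186431  92.07440852]]
```

View pics/w1.png

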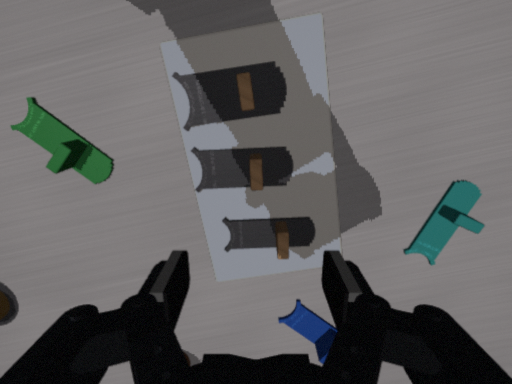

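The wrist view shows the middle leaf's bar at (256,174), with the large one at (246,92) and the small at (283,240). The hollows face left in the image.

```bash
cat > w.py <<'E'
from h import *
def wood(c,box,zt):
    x0,y0,x1,y1=box;h=cv2.cvtColor(c['img'],cv2.COLOR_RGB2HSV);m=cv2.inRange(h,(5,90,40),(25,255,255))
    z=np.zeros_like(m);z[y0:y1,x0:x1]=m[y0:y1,x0:x1]
    k=max(cv2.findContours(z,0,2)[0],key=cv2.contourArea).reshape(-1,2)
    w=onz(c,k,zt)[:,:2]*1000
    (a,b),(p,q),t=cv2.minAreaRect(w.astype(np.float32)); 
    return k.min(0),k.max(0),np.round([a,b,p,q,t],1)
E
python3 - <<'E'
from w import *
c=load('w1.png');z=.052
for b in ((240,145,275,205),(235,65,265,115),(268,215,295,265)): print(wood(c,b,.052))
h=cv2.cvtColor(c['img'],cv2.COLOR_RGB2GRAY)
for n,q in (('l',((177,76),(188,129),(286,89),(225,69),(231,124))),('m',((195,150),(199,190),(292,165),(225,150),(225,189))),('s',((227,219),(230,250),(314,232),(250,219),(252,249)))):
    w=onz(c,q,.016)[:,:2];m=(w[0]+w[1])/2-w[2];e=w[0]-w[1]
    print(n,np.round(w*1000).tolist(),'width',np.linalg.norm(e),'axis',np.degrees(np.arctan2(m[1],m[0])),'perp',np.degrees(np.arctan2(e[1],e[0])),'len',np.linalg.norm(m),'w2',np.linalg.norm(w[3]-w[4]))
o=c['img'][55:270,160:350];cv2.imwrite('pics/crop2.png',cv2.resize(o,None,fx=2.7,fy=2.7,interpolation=2)[:,:,::-1])
E
```

```text
(array([249, 154], dtype=int32), array([262, 189], dtype=int32), array([486. , 293.2,  14. ,  39.5,  80.9]))
(array([237,  72], dtype=int32), array([254, 110], dtype=int32), array([402.6, 301.7,  14. ,  35.5,  85.4]))
(array([276, 222], dtype=int32), array([288, 258], dtype=int32), array([573.8, 304.9,  14.3,  47.2,  78.9]))
l [[369.0, 231.0], [427.0, 226.0], [410.0, 346.0], [374.0, 285.0], [432.0, 276.0]] width 0.057650971512685244 axis -95.64148547916848 perp 174.8619671264587 len 0.11759506121239298 w2 0.05877348426985252
m [[452.0, 227.0], [501.0, 217.0], [496.0, 336.0], [460.0, 262.0], [507.0, 249.0]] width 0.04981272901731726 axis -99.70353018444318 perp 168.97539429812116 len 0.11549306464096279 w2 0.04852051555058426
s [[546.0, 241.0], [590.0, 234.0], [590.0, 347.0], [553.0, 270.0], [596.0, 263.0]] width 0.044664889745440806 axis -100.9818500784739 perp 170.362851924285 len 0.1116052997442735 w2 0.04316399338082094
```

View pics/crop2.png

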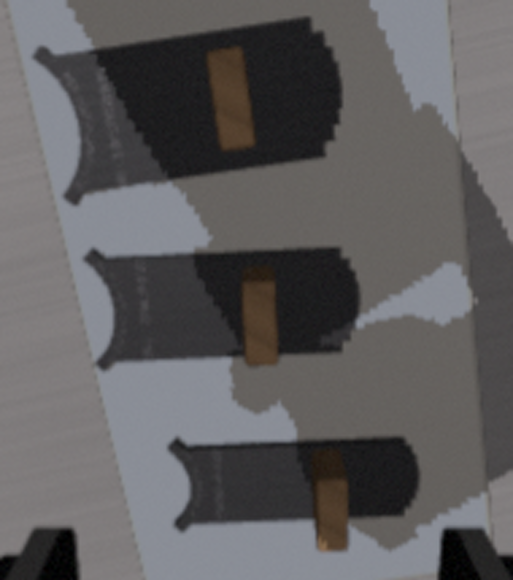

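```bash
python3 -m creep '[[0,0,0,0,0,-0.063],[0,0,0.04,0,0,0],[0,0,0.04,0,0,0],[0,0,0.04,0,0,0],[0,0,0.04,0,0,0],[0,0,0.03,0,0,0],[0,0,0.017,0,0,0],[0,0,0,0,0,0]]' 0.4; python3 -m creep '[[0,0,0,0,0,0],[0,0,0,0,0,0],[0,0,0,0,0,0],[0,0,0,0,0,0],[0,0,0,0,0,0],[0,0,0,0,0,0],[0,0,0,0,0,0],[0,0,0,0,0,0]]' 1
```

```text
time: 2.2
tool_pos: [0.4893, 0.2924, 0.0237]
orientation: [-0.0, 0.764, 0.645, -0.001]
wrist_force: [-0.1, 0.3, 1.1]
grip_width: 0.0509
time: 3.2
tool_pos: [0.4902, 0.2928, 0.0256]
orientation: [0.0, 0.764, 0.645, 0.001]
wrist_force: [-0.9, 0.1, 5.3]
grip_width: 0.0129
```

```bash
python3 -m creep '[[0,0,-0.02,0,0,0],[0,0,-0.03,0,0,0],[0,0,-0.03,0,0,0],[0,0,0,0,0,0],[-0.03,0.0185,0,0,0,0],[-0.036,0.0225,0,0,0,0],[-0.036,0.0225,0,0,0,0],[-0.036,0.0225,0,0,0,0]]'; python3 -m creep '[[-0.036,0.0225,0,0,0,0],[-0.036,0.0225,0,0,0,0],[-0.036,0.0225,0,0,0,0],[-0.028,0.017,0,0,0,0],[-0.015,0.0085,0,0,0,0],[0,0,0,0,0,0],[0,0,0,0,0,0],[0,0,0,0,0,0]]';python3 - <<'E'
from h import *
shot('wrist','w2.png');shot('scene','s2.png');c=shot('side','d2.png');s=robot.get_state();print(s['tool_pos'],s['orientation'],s['wrist_force'],s['wrist_torque'])
a=load('w2.png')['img'];d=cv2.resize(c['img'][185:275,225:305],None,fx=3.6,fy=3.6,interpolation=2)
o=np.zeros((384,800,3),np.uint8);o[:,:512]=a;o[:324,512:800]=d;cv2.imwrite('pics/v2.png',o[:,:,::-1])
E
```

```text
time: 4.2
tool_pos: [0.551, 0.1407, 0.1027]
orientation: [-0.001, 0.764, 0.645, -0.001]
wrist_force: [0.8, 0.2, -2.5]
grip_width: 0.0128
time: 5.2
tool_pos: [0.6176, -0.0212, 0.1043]
orientation: [-0.0, 0.763, 0.646, -0.0]
wrist_force: [-0.1, -0.1, -2.1]
grip_width: 0.0129
[ 0.6177215  -0.02174511  0.10437345] [-2.38853835e-06  7.63631437e-01  6.45652405e-01  2.80009352e-05] [ 0.18966088 -0.58224533 -1.8812146 ] [ 0.01489918 -0.06235231 -0.02820548]
```

View pics/v2.png

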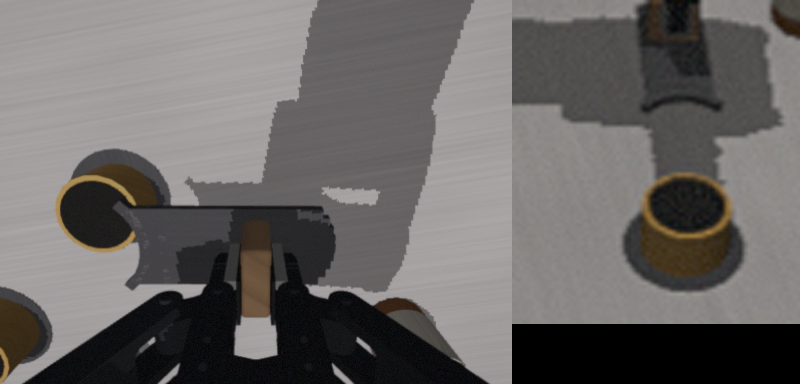

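The wrist view shows the leaf held level, its horns at about (120,206) and (130,288), with the lone pipe's top at about (97,212). I'll measure both.

Run:
```python
from h import *
from m import tri,blobs
import m
c=load('w2.png')
# pipe top ellipse via brass+plug hue edges: sample known ring points
ring=[(57,208),(97,251),(75,183),(97,176),(63,230),(80,246)]
w=onz(c,ring,.04)[:,:2];A=np.c_[2*w,np.ones(len(w))];s=np.linalg.lstsq(A,(w**2).sum(1),rcond=None)[0];print('pipe fit',s[:2],np.sqrt(s[2]+s[:2]@s[:2]))
zt=.0948
for n,q in (('horns',((120,207),(130,288))),('up',((150,207),(310,207))),('low',((145,285),(205,288)))):
    w=onz(c,q,zt);d=w[1]-w[0];print(n,np.round(w[:,:2],4).tolist(),np.linalg.norm(d),np.degrees(np.arctan2(d[1],d[0])))
g=c['img']
o=cv2.resize(g[165:300,45:335],None,fx=2.7,fy=2.7,interpolation=2);cv2.imwrite('pics/c2.png',o[:,:,::-1])
```

```text
pipe fit [ 0.60033808 -0.13546652] 0.030038263989316014
horns [[0.5801, -0.0886], [0.6303, -0.0984]] 0.05117719096663612 -11.007596954326884
up [[0.5827, -0.0727], [0.597, 0.0124]] 0.08633028281727192 80.50136042392317
low [[0.6298, -0.0891], [0.6377, -0.0546]] 0.03536518165468877 77.02488165911275
```

View pics/c2.png

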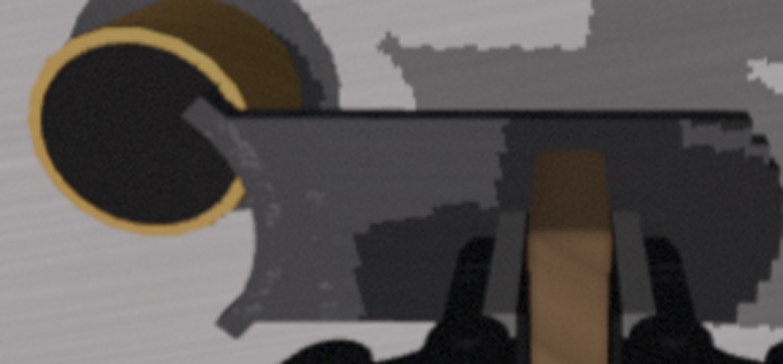

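Run:
```python
from h import *
c=load('w2.png');f=lambda q:(q[0]/2.7+45-.3,q[1]/2.7+165-.3)
t=robot.get_state()['tool_pos'][:2];th=np.radians(80.43);tx=np.array([np.cos(th),np.sin(th)]);ty=np.array([np.sin(th),-np.cos(th)])
for n,q in (('outer',((205,96),(237,338))),('inner',((183,118),(217,322))),('edge1',((250,119),(740,119))),('edge2',((260,321),(440,321))),('bottom',((255,240),)) ):
    w=onz(c,[f(a) for a in q],.0948)[:,:2]-t
    print(n,np.round(np.c_[w@tx,w@ty]*1000,1).tolist())
```

```text
outer [[-71.3, -29.9], [-72.2, 26.5]]
inner [[-76.4, -25.2], [-76.0, 22.4]]
edge1 [[-63.0, -25.0], [35.0, -25.1]]
edge2 [[-66.6, 22.1], [-27.4, 22.1]]
bottom [[-65.3, 2.2]]
```

```bash
python3 -m creep '[[0,0.003,0,0,0,0],[0,0,0.02,0,0,0],[0,0,0.02,0,0,0],[0,0,0.02,0,0,0],[0,0,0.015,0,0,0],[0,0,0.007,0,0,0],[0,0,0.003,0,0,0],[0,0,0,0,0,0]]'; python3 -m creep '[[-0.004,0,0.0005,0,0,0],[-0.004,0,0.0005,0,0,0],[-0.003,0,0,0,0,0],[-0.002,0,0,0,0,0],[0,0,0,0,0,0],[0,0,0,0,0,0],[0,0,0,0,0,0],[0,0,0,0,0,0]]'; python3 -c "
from h import *
s=robot.get_state();print(s['tool_pos'],s['wrist_force'],s['wrist_torque'])"
```

```text
time: 6.35
tool_pos: [0.621, -0.0229, 0.0197]
orientation: [0.0, 0.764, 0.645, 0.0]
wrist_force: [0.4, 0.3, -2.0]
grip_width: 0.013
time: 7.35
tool_pos: [0.6186, -0.0356, 0.0183]
orientation: [-0.0, 0.764, 0.645, 0.0]
wrist_force: [0.3, 0.3, -3.0]
grip_width: 0.0133
[ 0.6186113  -0.03562346  0.01828568] [ 0.31810102  0.25520929 -3.04693159] [-0.01782708 -0.01764064  0.02384402]
```

```bash
python3 -m creep '[[0,0,0.0008,0,0,0],[0,0,0.0007,0,0,0],[-0.001,0,0,0,0,0],[-0.001,0,0,0,0,0],[-0.001,0,0,0,0,0],[0,0,0,0,0,0],[0,0,0,0,0,0],[0,0,0,0,0,0]]'
python3 - <<'E'
from h import *
s=robot.get_state();print(s['tool_pos'],s['wrist_force'],s['wrist_torque'])
c=shot('wrist','w3.png');d=shot('side','d3.png')
a=cv2.resize(c['img'][150:330,60:350],None,fx=2.7,fy=2.7,interpolation=2)
b=cv2.resize(d['img'][195:265,240:300],None,fx=5,fy=5,interpolation=2)
print(a.shape,b.shape)
o=np.zeros((840,800,3),np.uint8);o[:486,:783]=a;o[490:840,:300]=b;cv2.imwrite('pics/v3.png',cv2.resize(o[:,:,::-1],(571,600)) if 0 else o[:486,:783,::-1])
E
```

```text
time: 8.35
tool_pos: [0.6181, -0.0386, 0.0168]
orientation: [0.0, 0.764, 0.645, -0.0]
wrist_force: [0.6, -0.1, -2.8]
grip_width: 0.013
[ 0.61809875 -0.03862273  0.01679358] [ 0.55641427 -0.09268774 -2.78972477] [-0.02724379  0.0229026   0.03141498]
(486, 783, 3) (350, 300, 3)
```

View pics/v3.png

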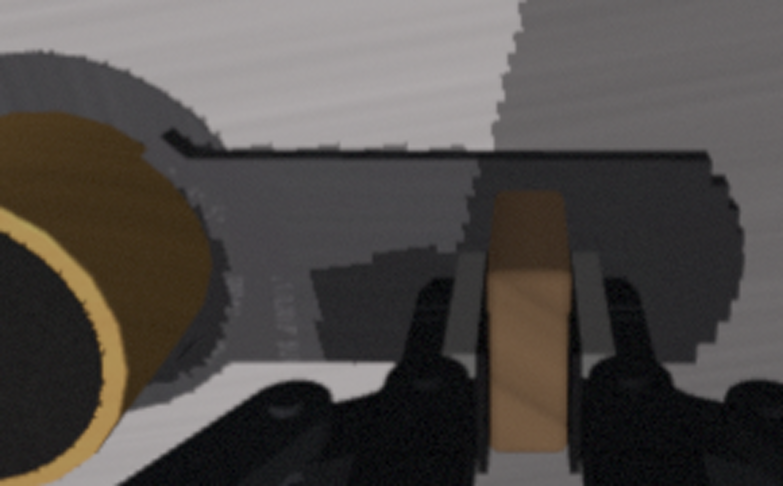

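The wrist view shows the hollow (crop x≈225) a few mm short of the pipe wall (crop x≈210), laterally centred. I'll creep in.

```bash
python3 -m creep '[[-0.0005,0,0.0004,0,0,0],[-0.0005,0,0.0004,0,0,0],[-0.0005,0,0,0,0,0],[-0.0005,0,0,0,0,0],[-0.0005,0,0,0,0,0],[-0.0005,0,0,0,0,0],[0,0,0,0,0,0],[0,0,0,0,0,0]]'; python3 -c "
from h import *
s=robot.get_state();print(s['tool_pos'],s['wrist_force'],s['wrist_torque'])"
```

```text
time: 9.45
tool_pos: [0.6174, -0.0411, 0.0159]
orientation: [-0.0, 0.764, 0.645, 0.0]
wrist_force: [-1.5, 4.1, -1.3]
grip_width: 0.0128
[ 0.61743327 -0.04108065  0.01589465] [-1.45403223  4.13376816 -1.27974161] [ 0.89932617  0.12558126 -0.2204434 ]
```

```bash
python3 -m creep '[[0,-0.0005,0,0,0,0],[0,-0.0005,0,0,0,0],[0,-0.0005,0,0,0,0],[0,0,0,0,0,0],[-0.0004,0,0,0,0,0],[0,0,0,0,0,0],[0,0,0,0,0,0],[0,0,0,0,0,0]]'; python3 -c "
from h import *
s=robot.get_state();print(s['tool_pos'],s['wrist_force'],s['wrist_torque'])"
```

```text
time: 10.45
tool_pos: [0.6165, -0.0412, 0.0161]
orientation: [0.0, 0.764, 0.646, 0.001]
wrist_force: [2.1, 7.7, -2.1]
grip_width: 0.0132
[ 0.61654191 -0.04117153  0.01613362] [ 2.07535989  7.68796592 -2.07774466] [ 1.31888982 -0.47874809  0.04888569]
```

```bash
python3 -m creep '[[0,-0.0,0,0,0,0],[0,0,0,0,0,0],[0,0,0,0,0,0],[0,0,0,0,0,0],[0,0,0,0,0,0],[0,0,0,0,0,0],[0,0,0,0,0,0],[0,0,0,0,0,0]]'; python3 -m creep '[[0,0.0003,0,0,0,0],[0,0,0,0,0,0],[0,0,0,0,0,0],[0,0,0,0,0,0],[0,0,0,0,0,0],[0,0,0,0,0,0],[0,0,0,0,0,0],[0,0,0,0,0,0]]'
python3 - <<'E'
from h import *
s=robot.get_state();print(s['tool_pos'],s['wrist_force'],s['wrist_torque'])
c=shot('wrist','w4.png');d=shot('side','d4.png')
a=cv2.resize(c['img'][150:330,60:260],None,fx=2.5,fy=2.5,interpolation=2)
b=cv2.resize(d['img'][195:265,245:295],None,fx=6,fy=6,interpolation=2)
o=np.zeros((450,800,3),np.uint8);o[:,:500]=a;o[:420,500:]=b;cv2.imwrite('pics/v4.png',o[:,:,::-1])
E
```

```text
time: 11.45
tool_pos: [0.6165, -0.0412, 0.0161]
orientation: [0.0, 0.764, 0.645, 0.001]
wrist_force: [2.4, 6.8, -2.1]
grip_width: 0.013
time: 12.45
tool_pos: [0.6166, -0.0412, 0.0161]
orientation: [-0.0, 0.764, 0.646, 0.001]
wrist_force: [0.9, 6.8, -1.8]
grip_width: 0.0131
[ 0.61662459 -0.04117266  0.01610397] [ 0.9180177   6.7682022  -1.84102631] [ 1.28271196 -0.26514979 -0.00706015]
```

View pics/v4.png

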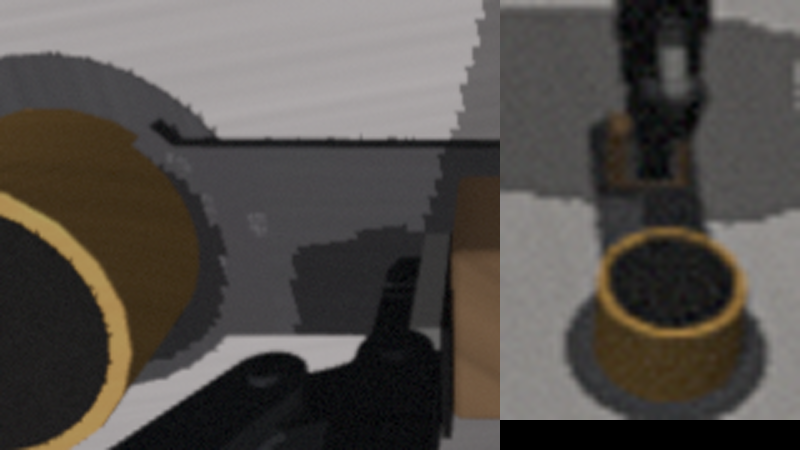

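Run:
```python
from h import *
c=load('w4.png')
o=cv2.resize(c['img'][170:310,85:185],None,fx=5.6,fy=5.6,interpolation=2)
a=cv2.convertScaleAbs(o,alpha=1.6,beta=20)
for ctr,col in (((.5991,-.1372),(0,0,255)),((.5990,-.1358),(0,255,0))):
    t=np.radians(np.arange(0,181,2));P=np.c_[ctr[0]+.031*np.cos(t),ctr[1]+.031*np.sin(t),np.full(len(t),.006)]
    for p in proj(c,P): 
        q=((p-[85,170]+.5)*5.6).astype(int);cv2.circle(a,tuple(map(int,q)),2,col[::-1],-1)
cv2.imwrite('pics/v5.png',a[:,:,::-1])
```

```text
(no output)
```

View pics/v5.png

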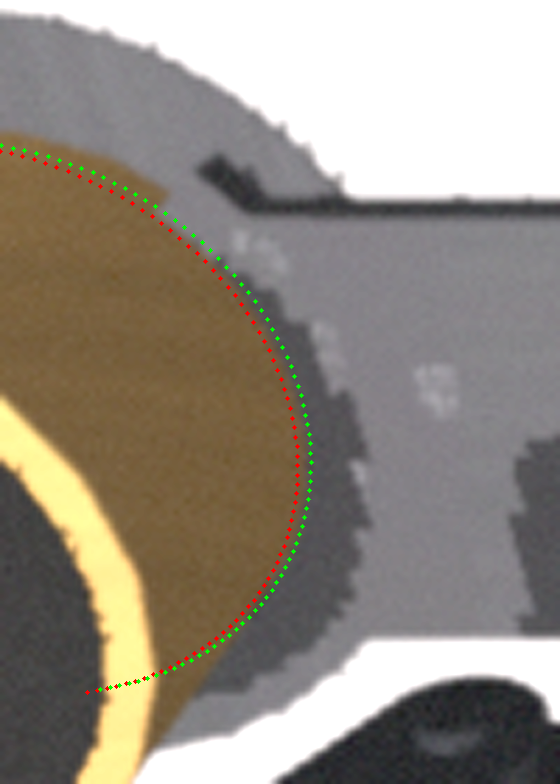

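The overlay shows no gap between the arc edge and the pipe wall: the r = 31 mm circle lies on the seam from the horn at (168,195) round to the hollow. The middle leaf fits, so I'll ease the push slightly and release.

```bash
python3 -m creep '[[0.0003,0,0,0,0,0],[0,0,0,0,0,0],[0,0,0,0,0,0],[0,0,0,0,0,0],[0,0,0,0,0,0],[0,0,0,0,0,0],[0,0,0,0,0,0],[0,0,0,0,0,0]]'; python3 -m creep '[[0,0,0,0,0,0],[0,0,0,0,0,0],[0,0,0,0,0,0],[0,0,0,0,0,0],[0,0,0,0,0,0],[0,0,0,0,0,0],[0,0,0,0,0,0],[0,0,0,0,0,0]]' 0.5;  python3 -c "
from h import *
s=robot.get_state();print(s['tool_pos'],s['wrist_force'],s['wrist_torque'])"
```

```text
time: 13.55
tool_pos: [0.6167, -0.0411, 0.0161]
orientation: [0.0, 0.764, 0.646, 0.0]
wrist_force: [1.4, 6.2, -1.8]
grip_width: 0.0128
time: 14.55
tool_pos: [0.6164, -0.0415, 0.016]
orientation: [-0.0, 0.764, 0.645, 0.0]
wrist_force: [-0.2, -0.3, -0.1]
grip_width: 0.0423
[ 0.61639007 -0.04147834  0.01598108] [-0.18003031 -0.29215203 -0.12424986] [ 0.02520627  0.0188237  -0.03160292]
```

```bash
python3 -m creep '[[0,0,-0.01,0,0,0],[0,0,-0.02,0,0,0],[0,0,-0.03,0,0,0],[0,0,-0.04,0,0,0],[0,0,-0.04,0,0,0],[0.02,0,-0.03,0,0,0],[0.02,0,0,0,0,0],[0,0,0,0,0,0]]'
python3 - <<'E'
from h import *
c=shot('wrist','w5.png');d=shot('scene','s5.png');e=shot('side','d5.png')
a=c['img'];b=cv2.resize(d['img'][135:185,210:260],(288,288),interpolation=2);f=cv2.resize(e['img'][195:265,245:295],(200,280),interpolation=2)
ov=a.copy()
o=np.zeros((580,800,3),np.uint8);o[:384,:512]=a;o[:288,512:]=b;o[295:575,512:712]=f;cv2.imwrite('pics/v6.png',o[:,:,::-1])
s=robot.get_state();print(s['time'],s['tool_pos'],s['wrist_force'])
from m import tri
import m
for n,cc,bx in (('scene',d,(228,130,265,165)),('side',e,(250,190,290,235))): 
    m_=m.blobs(cc,bx,'wood');print(n,m_)
E
```

```text
time: 15.55
tool_pos: [0.6227, -0.0008, 0.1852]
orientation: [-0.001, 0.763, 0.646, -0.0]
wrist_force: [-0.4, -0.1, -0.3]
grip_width: 0.0426
15.7 [ 0.62263113 -0.0024671   0.18483552] [-0.2288169  -0.53123593  0.12005214]
scene [([231.8, 158.9], [228, 157, 8, 4, 22]), ([231.8, 163.1], [228, 162, 8, 3, 19])]
side [([269.4, 219.2], [263, 213, 14, 13, 139]), ([272.2, 233.6], [266, 233, 13, 2, 21])]
```

View pics/v6.png

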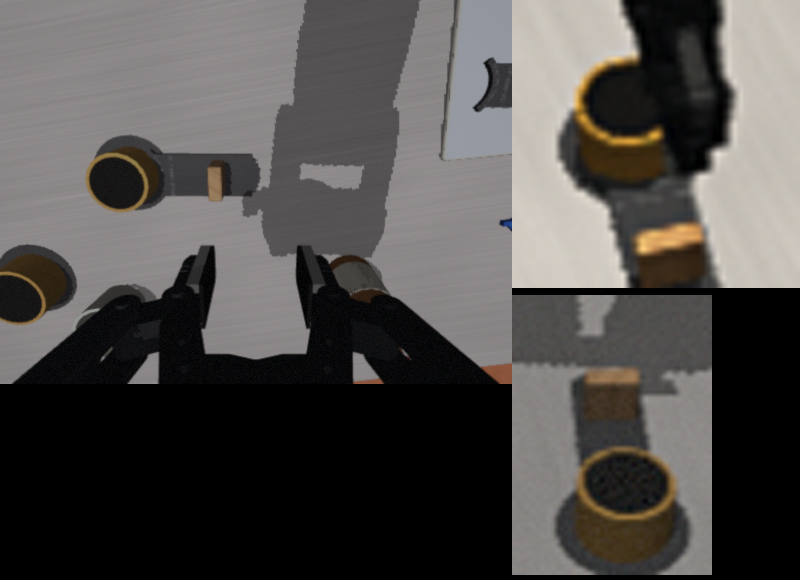

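The released leaf lies flat with its hollow against the pipe; the bar is at wrist (215,182), and the scene and side crops show no gap. One last numeric check, then hand in.

Run:
```python
from m import *
p,e=tri((237.0-.4,175.9-.4),(269.4,215.2));q,_=tri((230.,151.9),(273.1,241.6))
print(p,e,'dist bar-pipe',np.linalg.norm((p-q)[:2]))
s=robot.get_state();print(s['wrist_force'],s['tool_pos'])
print(workorder.finish_job())
```

```text
[ 0.61550481 -0.04288804  0.0413268 ] 0.0011249771524501856 dist bar-pipe 0.09575756039706172
[-0.2288169  -0.53123593  0.12005214] [ 0.62263113 -0.0024671   0.18483552]
the job is handed in; nothing more can be done
None
```

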